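# Feel the jaw opening with a tapered gauge

## Robot

A 7-joint arm with a two-finger parallel gripper is mounted at the origin on a cart in front of the work surface, level with it; the furniture and walls round the work are solid. World frame = base frame: x ahead of the robot, y to its left, z up, the work surface at z = 0. Lengths are in m, angles in rad, forces in N, time in s.
With the tool pointing down it reaches from about 0.425 to 0.95 m from the base axis. Payload 16.7 kg.
Tool frame: the origin (TCP) lies at the very end of the fingers, on their centre line; the grasp point (between the pads) lies 19 mm behind it; z points along the fingers, x is the direction in which the jaws open and shut, and the axes are right-handed (so a half turn about z gives the same grasp; the last joint's range is limited). The gripper opens to 94 mm and grips with 3 to 60 N. Pads are 16 mm wide; open, the fingers measure 119 mm over their backs; the gripper's body (75 mm by 177 mm) begins 78 mm behind the grasp point.
Start: joints at [1.119, 0.426, 0.074, 1.606, -0.034, 1.111, -0.067], TCP at [0.201, -0.644, 0.205] pointing down, gripper open.
Joint ranges: [-2.85, 2.85], [-0.5, 2.14], [-1.23, 1.37], [0.21, 2.46], [-1.02, 4.16], [0.16, 2.05], [-2.73, 2.73]. Speed limits (rad/s): [1.89, 1.89, 2.39, 2.39, 3.01, 3.01, 3.01].

## Interface

Orientations are given as a unit quaternion [x, y, z, w].
In Python, from bench import r gives the robot as it stands.
- The arm moves only by the shell command python3 -m crank 'ROWS' [OPENING] [FORCE]. ROWS is a JSON object of lists of equal length, an entry for each row: "linear": the shift along the tool's x, y, z in mm, a list of three; "yaw": the turn about the tool's z in degrees. A call has exactly 8 rows; each row shifts and turns the commanded pose from where the row before left it, along the tool's axes as they then stand; what a row does not reach is not made up. A row lasts 1/8 s, in which the tool goes at most 62.5 mm and 10.7 degrees, less where a joint would pass 70% of its speed; a pose out of reach is approached as far as the arm can. A call is refused whole if a number of a shift passes 62.5 or a number of a turn 10.7, either way. A call with a gripper value outside its range is refused whole. OPENING is the opening, from -1 (shut) to 1 (fully open), set as the call begins (- or left out, the last holds). The fingers move at their own pace and stop on an object; FORCE is the grip in N (left out, the last holds). Time passes only in rows, so rows that do not move let the fingers close, or fill a call up. It gives the time, the measured TCP pose, the force and the opening at its end, in the units of the state.
- r.get_obs(): the state, without advancing time (a new reading comes with each control period).
- r.get_image(name): name is "side" or "top"; returns a dict with "frame" (480x640x3 uint8, red, green, blue), "fx", "fy", "cx", "cy" (pixels), "rvec" (rotation vector, rad) and "tvec" (3), from world to camera coordinates, as OpenCV has them. Camera axes: x right, y down, z forward; pixel columns grow to the right and rows downward; lengths in m; the calibration is good to about 2 mm. A picture is of the moment at which its call begins. There is no depth.
- r.hand_in(): hands the job in, once; it reports no verdict.
The state is a dict: "time_s": time; "qpos": joint angles; "qvel": joint speeds; "effort": joint torques, N m; "eef_pos": TCP position; "eef_rot": TCP orientation; "force": force on the tool from outside, world axes, zero at the start; "moment": the same for the moment, N m; "grip_width": opening from 0.0 (shut) to 1.0 (fully open).
Only numpy, scipy, OpenCV 4.12 (cv2) and the standard library are available. Lean on these libraries where they do the work, as an engineer would, in place of code of your own. Each camera call takes 0.05 s, during which the arm holds its last target.

## Task

Check the opening of the plate clamp: push the tapered steel gauge by its upright tab along its channel, thin end first, into the gap between the two jaws until you feel it come up snug against both. Do not force it so hard that the jaw is shoved open, do not shift the jaw or the bottle, timer and tube block standing about, and leave the gauge lying flat, snug in the gap, for the reading to be taken.

Things in the scene. Friction and masses are not known exactly. Their poses are not given: they have to be found in the camera images.
- fixture: Plate clamp, grey base 290 x 72 x 10 mm, fixed to the bench. Origin on the bench; +x along its channel toward the jaws, +y toward the sliding jaw. Channel floor at z = 10 mm; fence face at y = 0 along the whole length, guide strip face at y = 23.5 mm (x = -145 to 5 mm), both 18 mm high over the bench. Fixed dark steel jaw, 36 mm high, at x = 30 to 80 mm, its face at y = 0.
- jaw: Sliding jaw: dark block 50 x 34 mm, 36 mm high, black knob on top (54 mm high), steel nose toward the fixed jaw. Origin on the nose's axis at bench level, axes as the clamp's. It slides along the clamp's y; friction holds it and it gives way only at about 18 N across: a push of about 6 to 10 N seats the gauge without moving it.
- jaw_nose (a point): Centre of the sliding jaw's round upright nose (radius 8 mm, 11 to 37 mm above the bench), 17 mm above the bench, at clamp x = 55 mm. The gap between the jaws is its clamp y minus 8 mm: somewhere from 10 to 17 mm.
- gauge_tab (a point): Middle of the rear face of the gauge's upright dark tab, 42 mm above the bench (32 mm above the gauge's underside). The tab is flush with the gauge's tail: 12 mm thick along x, 18 mm wide, its top 61 mm above the bench. Behind it (toward clamp -x) is free for fingers above the 18 mm fence and strip.
- gauge: Loose steel wedge 160 x 22 x 14 mm, 0.2 to 0.4 kg, lying in the channel, axes as the clamp's. Origin under the middle of its tail; x toward the thin end. The first 55 mm are 22 mm wide, then its +y side tapers evenly over 105 mm to 7 mm width (1 in 7); the -y side is straight and runs along the fence. At the start its thin end is 10 to 30 mm short of the nose's x.
- gauge_taper (a point): Middle of the tapered side of the gauge, half-way up its thickness, 107.5 mm ahead of the tail. Its x axis runs along the tapered side toward the thin end, its y axis straight out of that side; the nose centre lies 8 mm out along this y when the gauge touches the nose.
- gauge_tip (a point): Corner of the gauge at its thin end on the straight side, half-way up (17 mm above the bench).
- timer: White bench timer, 62 x 66 x 19 mm, left of the clamp; bystander. Origin under its centre.
- block_a: Violet tube block, 62 x 81 x 26 mm, bystander left of and behind the clamp. Origin under its centre.
- bottle: Clear bottle with a blue cap, 56 mm across, 105 mm high, bystander behind the clamp. Origin under its centre.

How it is judged:
By the outcome, as a careful person would: the job done as asked, in the order asked, and still so for the second after the job is handed in, with the robot touching nothing.
It also fails if it takes over 35 s, if anything falls off the work surface, if the arm or the gripper's body presses on something with over 40 N, if the wrist force passes 120 N, or if a joint passes its speed limit or range.

## Working session

There is one attempt and no reset: what is moved stays moved. The work goes in short steps, Python scripts to look and compute and a shell command to move; the robot and the scene stay as the last step left them, time stands still between calls to the robot, and variables do not carry over. Pictures are saved under pics/ and viewed, and the job is handed in when it is done.

```bash
mkdir -p pics; ls; python3 - <<'E'
from bench import r
import cv2
o=r.get_obs();print(o)
for n in("side","top"):
    d=r.get_image(n);cv2.imwrite(f"pics/{n}0.png",d["frame"][:,:,::-1]);print({k:d[k] for k in d if k!="frame"})
E
```

```text
pics
{'time_s': 0.0, 'qpos': array([ 1.11950813,  0.42672243,  0.07382498,  1.60663171, -0.03409789,
        1.11079978, -0.06712617]), 'qvel': array([-0.00058647,  0.00104731,  0.00030764,  0.00037327,  0.00016554,
       -0.00150725, -0.00102001]), 'effort': array([-1.79404160e-04, -9.35827303e+01,  3.66623394e+00, -4.54193437e+01,
       -4.89630166e-02,  2.01203080e-02,  7.45688226e-05]), 'eef_pos': array([ 0.20047739, -0.6440647 ,  0.20477033]), 'eef_rot': array([ 8.05355511e-01, -5.92791765e-01, -5.49225001e-04, -3.50176073e-04]), 'force': array([0.20358146, 0.41647158, 0.06218407]), 'moment': array([-0.03539285, -0.01969025,  0.02519826]), 'grip_width': 1.002535434043362}
{'fx': 524.0700070902773, 'fy': 524.0700070902773, 'cx': 317.39254247746794, 'cy': 237.37208573044904, 'rvec': array([ 2.19542268, -0.35965226,  0.20421682]), 'tvec': array([-0.44042884,  0.3426352 ,  0.70150109])}
{'fx': 472.3258813865292, 'fy': 472.3258813865292, 'cx': 322.286190148818, 'cy': 239.9205119746372, 'rvec': array([ 2.10198536, -2.13389402,  0.21729229]), 'tvec': array([0.35467832, 0.59844086, 0.93960011])}
```

View pics/side0.png

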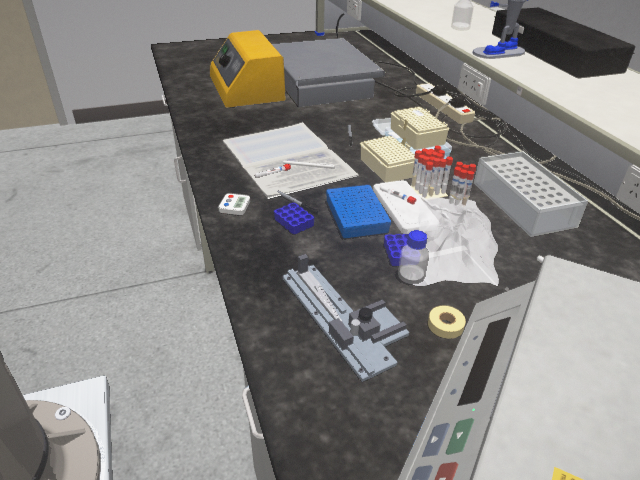

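View pics/top0.png

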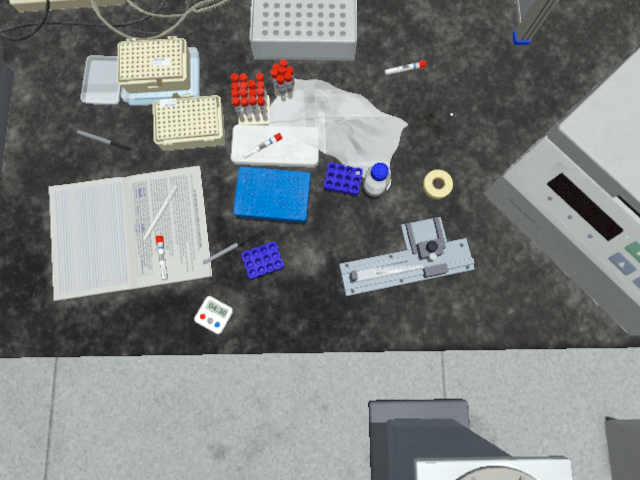

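```bash
python3 - <<'E'
import cv2
a=cv2.imread("pics/top0.png")[205:305,330:485];cv2.imwrite("pics/top0c.png",cv2.resize(a,None,fx=5,fy=5,interpolation=cv2.INTER_CUBIC))
a=cv2.imread("pics/side0.png")[250:385,275:415];cv2.imwrite("pics/side0c.png",cv2.resize(a,None,fx=4.4,fy=4.4,interpolation=cv2.INTER_CUBIC))
E
```

```text
(no output)
```

View pics/top0c.png

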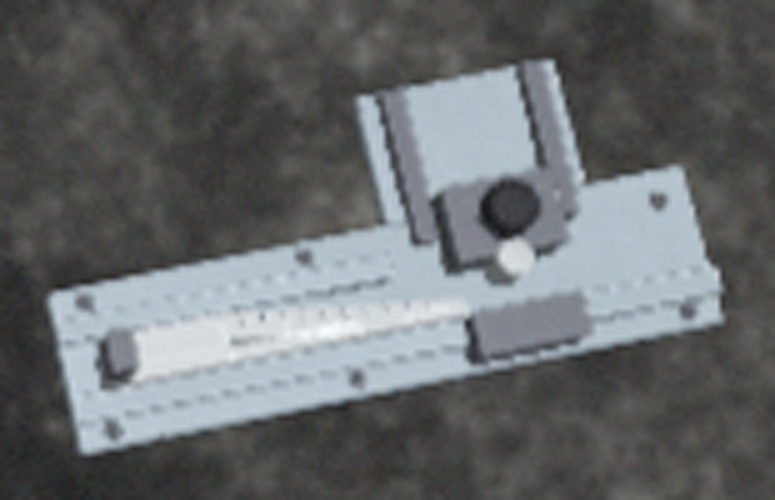

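View pics/side0c.png

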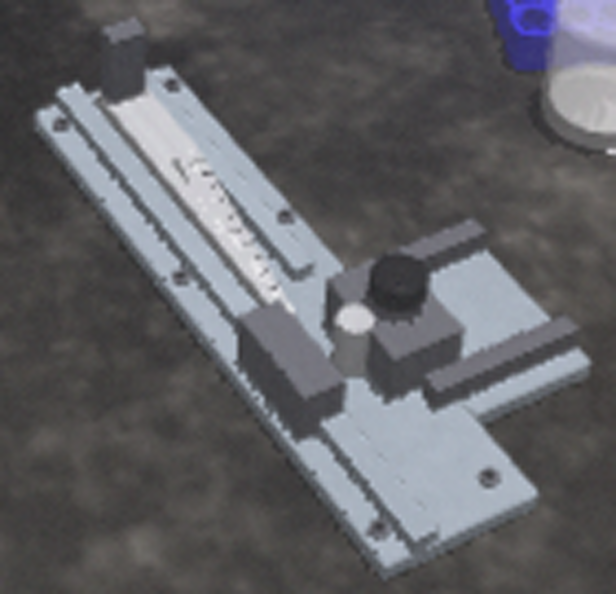

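```bash
cat > h.py <<'E'
import numpy as np,cv2
from scipy.optimize import least_squares
T=dict(fx=472.3258813865292,cx=322.286190148818,cy=239.9205119746372,rvec=np.array([2.10198536,-2.13389402,0.21729229]),tvec=np.array([0.35467832,0.59844086,0.93960011]))
S=dict(fx=524.0700070902773,cx=317.39254247746794,cy=237.37208573044904,rvec=np.array([2.19542268,-0.35965226,0.20421682]),tvec=np.array([-0.44042884,0.3426352,0.70150109]))
def K(c): return np.array([[c['fx'],0,c['cx']],[0,c['fx'],c['cy']],[0,0,1.]])
def proj(c,P): return cv2.projectPoints(np.array(P,float).reshape(-1,3),c['rvec'],c['tvec'],K(c),None)[0].reshape(-1,2)
def ray(c,uv,z):
    R=cv2.Rodrigues(c['rvec'])[0];d=R.T@np.linalg.inv(K(c))@[uv[0],uv[1],1];o=-R.T@c['tvec'];return o+d*(z-o[2])/d[2]
E
python3 - <<'E'
from h import *
ct=lambda u,v:((u+.5)/5-.5+330,(v+.5)/5-.5+205)
cs=lambda u,v:((u+.5)/4.4-.5+275,(v+.5)/4.4-.5+250)
obs=[]
# (cam,uv,model) model: fn of params -> local xyz ; params: X,Y,th, yo(base low y), gap, s(tail x)
b=lambda x,k:(lambda p:(x,p[3]+72e-3*k,.01))
j=lambda x,y:(lambda p:(x,y,.036))
n=lambda p:(.055,p[4]+.008,.037)
t=lambda dx,y:(lambda p:(p[5]+dx,y,.061))
for uv,m in [((48,293),b(-.145,1)),((682,167),b(.145,1)),((722,320),b(.145,0)),((80,455),b(-.145,0)),
 ((470,318),j(.03,0)),((583,290),j(.08,0)),((516,257),n),((105,332),t(0,.020)),((133,327),t(.012,.020))]: obs.append((T,ct(*uv),m,uv))
for uv,m in [((37,112),b(-.145,0)),((388,572),b(.145,0)),((537,492),b(.145,1)),((275,302),j(.03,0)),((345,380),j(.08,0)),((354,318),n),
 ((103,27),t(0,.002)),((135,20),t(0,.020)),((146,38),t(.012,.020)),((112,47),t(.012,.002))]: obs.append((S,cs(*uv),m,uv))
def W(p,l):
    c,s=np.cos(p[2]),np.sin(p[2]);return (p[0]+c*l[0]-s*l[1],p[1]+s*l[0]+c*l[1],l[2])
f=lambda p:np.concatenate([proj(c,W(p,m(p)))[0]-uv for c,uv,m,_ in obs])
X=ray(T,ct(385,310),.01)
q=least_squares(f,[X[0],X[1],-1.4,-.036,.013,-.13],loss='soft_l1')
print(q.x);R=f(q.x).reshape(-1,2)
for o,e in zip(obs,R): print(o[3],e.round(2))
p=q.x;print('tabrear',W(p,(p[5],.011,.042)),'nose',W(p,(.055,p[4]+.008,.017)),'xdir',np.cos(p[2]),np.sin(p[2]),'tip x',p[5]+.16)
E
```

```text
[ 0.54110725  0.15725598 -1.38650868 -0.02357344  0.01218121 -0.12623669]
(48, 293) [ 0.1  -0.53]
(682, 167) [ 0.71 -0.83]
(722, 320) [1.16 0.  ]
(80, 455) [ 0.5  -0.78]
(470, 318) [ 0.71 -1.45]
(583, 290) [ 0.71 -0.41]
(516, 257) [ 0.63 -0.71]
(105, 332) [ 1.23 -0.58]
(133, 327) [ 1.25 -0.71]
(37, 112) [-1.99 -0.34]
(388, 572) [-1.88 -1.44]
(537, 492) [ 0.03 -0.16]
(275, 302) [-0.05 -1.37]
(345, 380) [-0.61 -0.4 ]
(354, 318) [-0.65 -0.33]
(103, 27) [-1.47  0.6 ]
(135, 20) [-0.6  -0.58]
(146, 38) [-0.14 -1.25]
(112, 47) [-0.6  -0.49]
tabrear (np.float64(0.5287885800140942), np.float64(0.2833708134285527), 0.042) nose (np.float64(0.5710252737891547), np.float64(0.10688542497927726), 0.017) xdir 0.18324628619146677 -0.9830670366750353 tip x 0.033763314885442264
```

```bash
python3 - <<'E'
from h import *
P=lambda c:K(c)@np.c_[cv2.Rodrigues(c['rvec'])[0],c['tvec']]
for a,b in [((559,133),(545,258)),((552,175),(509,291)),((617,258),(434,436))]:
    x=cv2.triangulatePoints(P(T),P(S),np.array(a,float),np.array(b,float))[:,0];x=x[:3]/x[3];print(x,proj(T,x),proj(S,x))
for z in(0,.05,.1,.15): print(z,ray(T,(487,190),z),ray(T,(628,330),z))
print(ray(T,(382,415),.0))
from scipy.spatial.transform import Rotation as R
print(R.from_quat([ 8.05355511e-01, -5.92791765e-01, -5.49225001e-04, -3.50176073e-04]).as_matrix().round(3))
E
```

```text
[ 0.74951558 -0.07030144  0.27141595] [[559.9978961  130.29741045]] [[542.16481371 259.23504103]]
[ 0.69520024 -0.07466971  0.22936242] [[554.33428954 168.25576674]] [[501.70701387 293.65435738]]
[ 0.53549733 -0.20164326  0.17027058] [[616.58845511 259.72416127]] [[436.2883648  435.36204268]]
0 [ 0.72715562 -0.03463918  0.        ] [ 0.40710212 -0.31332473  0.        ]
0.05 [ 0.71165216 -0.01606064  0.05      ] [ 0.40700252 -0.28133333  0.05      ]
0.1 [0.69614871 0.0025179  0.1       ] [ 0.40690293 -0.24934193  0.1       ]
0.15 [0.68064525 0.02109644 0.15      ] [ 0.40680333 -0.21735053  0.15      ]
[0.24099484 0.22632602 0.        ]
[[ 0.297 -0.955 -0.   ]
 [-0.955 -0.297  0.001]
 [-0.001  0.    -1.   ]]
```

```bash
python3 - <<'E'
import cv2
a=cv2.imread("pics/top0.png")[80:480,420:640];cv2.imwrite("pics/top0d.png",cv2.resize(a,None,fx=1.5,fy=1.5))
E
```

```text
(no output)
```

View pics/top0d.png

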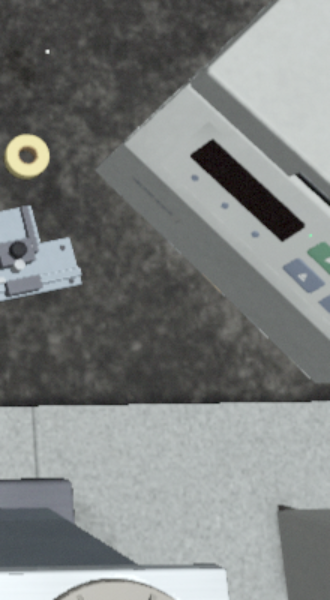

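```bash
python3 -m crank '{"linear":[[0,0,-62],[0,0,-62],[0,0,-62],[0,0,-62],[-42,-42,0],[-42,-42,0],[-42,-42,0],[-42,-42,0]],"yaw":[6.7,0,0,0,0,0,0,0]}' -1 20; python3 -c "
from bench import r
print(r.get_obs()['qpos'])"
```

```text
time_s: 1.1
eef_pos: [0.3356, -0.4466, 0.4533]
eef_rot: [0.769, -0.639, -0.0, 0.0]
force: [1.9, -0.7, 0.1]
grip_width: 0.184
[ 8.21125856e-01  1.12222203e-01 -1.12977014e-02  1.49151661e+00
  1.30375904e-03  1.53817537e+00 -5.76173167e-01]
```

```bash
python3 -m crank '{"linear":[[-42,-42,0],[-42,-42,0],[-42,-42,0],[-42,-42,0],[-42,-42,0],[-57,-13,0],[-57,-13,0],[-57,-13,0]],"yaw":[0,0,0,0,0,0,0,0]}' -1 20; python3 -c "
from bench import r
print(r.get_obs()['qpos'])"
```

```text
time_s: 2.1
eef_pos: [0.5093, -0.0263, 0.4533]
eef_rot: [0.769, -0.639, -0.0, 0.0]
force: [0.7, -0.3, -0.1]
grip_width: 0.006
[ 0.3182017   0.04523593 -0.40766736  1.5668053   0.01797592  1.53348616
 -1.47589318]
```

```bash
python3 -m crank '{"linear":[[-57,-13,0],[-57,-13,0],[-57,-13,0],[-57,-13,0],[-57,-12,0],[-56,-12,0],[0,0,60],[0,0,60]],"yaw":[0,0,0,0,0,0,0,0]}' -1 20; python3 -c "
from bench import r
print(r.get_obs()['qpos'])"
```

```text
time_s: 3.1
eef_pos: [0.5213, 0.3219, 0.3317]
eef_rot: [0.77, -0.638, -0.0, -0.0]
force: [0.9, 0.3, -0.4]
grip_width: 0.009
[-0.13488709  0.30458439 -0.66680285  1.55578414  0.19103991  1.34723695
 -2.20610346]
```

```bash
python3 -m crank '{"linear":[[0,0,60],[0,0,60],[0,0,60],[0,0,60],[0,0,40],[0,0,23],[0,0,0],[0,0,0]],"yaw":[0,0,0,0,0,0,0,0]}' -1 20; python3 - <<'E'
from bench import r
import cv2
print(r.get_obs()['qpos'])
for n in("side","top"):
    d=r.get_image(n);f=d["frame"][:,:,::-1]
    a=f[205:305,310:465] if n=="top" else f[230:365,255:395]
    cv2.imwrite(f"pics/{n}1.png",cv2.resize(a,None,fx=4.4,fy=4.4,interpolation=cv2.INTER_CUBIC))
E
```

```text
time_s: 4.1
eef_pos: [0.522, 0.3214, 0.0315]
eef_rot: [0.769, -0.639, 0.0, -0.0]
force: [0.5, -0.3, 0.7]
grip_width: 0.007
[-0.2285498   0.5899596  -0.56369296  1.85344     0.41968103  0.81756135
 -2.39405444]
```

View pics/side1.png

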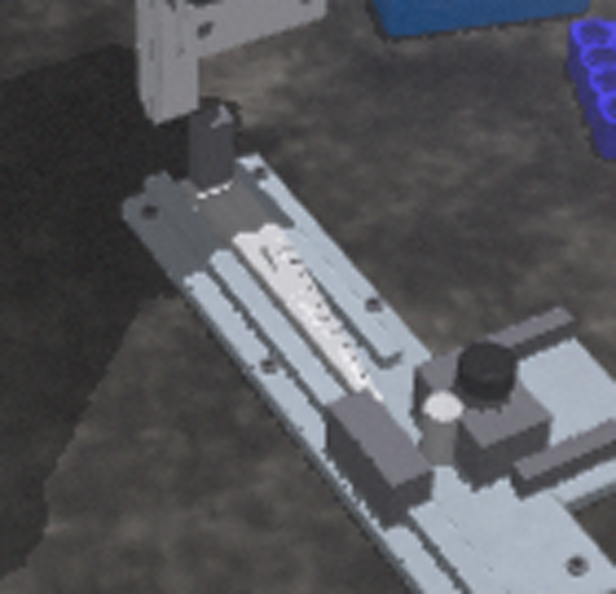

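View pics/top1.png

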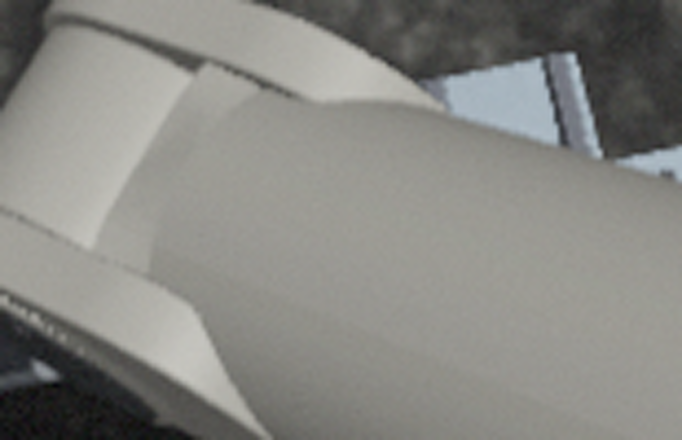

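```bash
python3 -m crank '{"linear":[[10,0,3],[5,0,0],[5,0,0],[6,0,0],[6,0,0],[6,0,0],[6,0,0],[6,0,0]],"yaw":[0,0,0,0,0,0,0,0]}' -1 20
```

```text
time_s: 5.2
eef_pos: [0.531, 0.2717, 0.0276]
eef_rot: [0.769, -0.639, -0.0, -0.0]
force: [-0.3, 3.2, 2.6]
grip_width: 0.001
```

```bash
python3 -m crank '{"linear":[[3,0,0],[3,0,0],[3,0,0],[3,0,0],[3,0,0],[3,0,0],[2,0,0],[0,0,0]],"yaw":[0,0,0,0,0,0,0,0]}' -1 20; python3 - <<'E'
from bench import r
import cv2,numpy as np
print(r.get_obs()['force'])
d=r.get_image("side");f=d["frame"][:,:,::-1]
a=f[230:365,265:405]
cv2.imwrite(f"pics/side2.png",cv2.resize(a,None,fx=4.4,fy=4.4,interpolation=cv2.INTER_CUBIC))
E
```

```text
time_s: 6.2
eef_pos: [0.5346, 0.2516, 0.0274]
eef_rot: [0.769, -0.639, 0.0, 0.0]
force: [0.9, 2.5, 1.9]
grip_width: 0.005
[0.88105206 2.50756662 1.90394964]
```

View pics/side2.png

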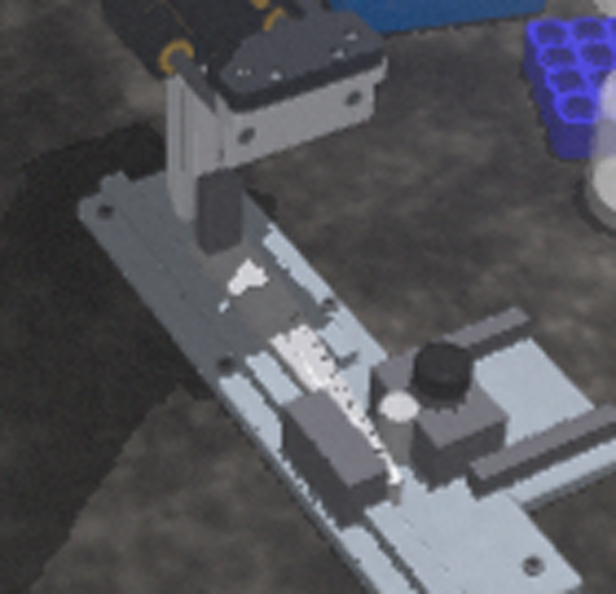

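```bash
python3 -m crank '{"linear":[[0.5,0,0],[0.5,0,0],[0.5,0,0],[0.5,0,0],[0.5,0,0],[0.5,0,0],[0.5,0,0],[0.5,0,0]],"yaw":[0,0,0,0,0,0,0,0]}' -1 20
```

```text
time_s: 7.25
eef_pos: [0.5353, 0.2482, 0.0275]
eef_rot: [0.769, -0.639, -0.0, -0.0]
force: [-0.3, 1.6, -0.7]
grip_width: 0.006
```

```bash
python3 -m crank '{"linear":[[0.5,0,0],[0.5,0,0],[0.5,0,0],[0.5,0,0],[0.5,0,0],[0.5,0,0],[0.5,0,0],[0.5,0,0]],"yaw":[0,0,0,0,0,0,0,0]}' -1 20
```

```text
time_s: 8.25
eef_pos: [0.536, 0.2445, 0.0276]
eef_rot: [0.769, -0.639, -0.0, -0.0]
force: [-1.0, 3.7, -0.6]
grip_width: 0.001
```

```bash
python3 -m crank '{"linear":[[0.3,0,0],[0.3,0,0],[0.3,0,0],[0.3,0,0],[0.3,0,0],[0.3,0,0],[0.2,0,0],[0,0,0]],"yaw":[0,0,0,0,0,0,0,0]}' -1 20
```

```text
time_s: 9.25
eef_pos: [0.5362, 0.2438, 0.0278]
eef_rot: [0.77, -0.638, -0.0, -0.001]
force: [-2.4, 8.7, 1.3]
grip_width: 0.006
```

```bash
python3 - <<'E'
from bench import r
import cv2,numpy as np
d=r.get_image("side");f=d["frame"][:,:,::-1]
print(r.get_obs()['force'],r.get_obs()['eef_pos'])
a=f[250:385,275:415]
cv2.imwrite(f"pics/side3.png",cv2.resize(a,None,fx=4.4,fy=4.4,interpolation=cv2.INTER_CUBIC))
E
```

```text
[-1.58987341  8.24746105  0.91783064] [0.53620171 0.24381182 0.02783041]
```

View pics/side3.png

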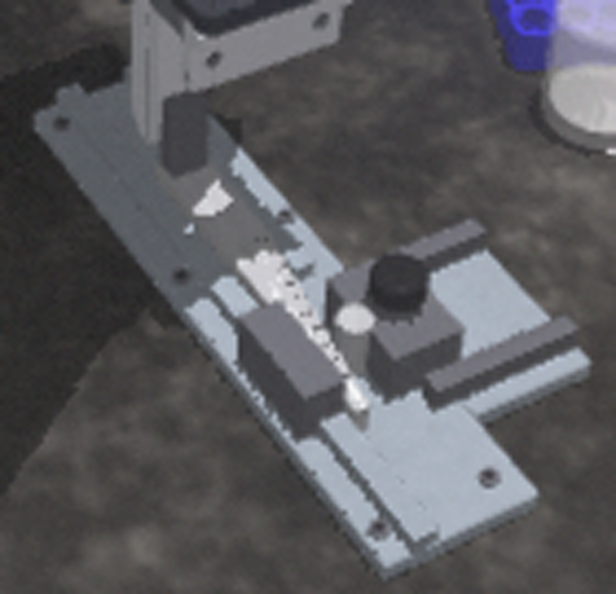

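The gauge has stopped in contact with the nose, which is still at (354,318), so the jaw hasn't moved. The push reads about 8.5 N. Next I'll back off.

```bash
python3 -m crank '{"linear":[[-1,0,0],[-2,0,0],[-5,0,0],[-10,0,0],[-14,0,0],[0,0,-30],[0,0,-55],[0,0,-60]],"yaw":[0,0,0,0,0,0,0,0]}' -1 20
python3 -m crank '{"linear":[[0,0,-60],[0,0,-60],[-40,0,-40],[-50,-30,0],[-50,-30,0],[-50,-30,0],[-40,0,0],[0,0,0]],"yaw":[0,0,0,0,0,0,0,0]}' -1 20
python3 - <<'E'
from bench import r
import cv2,numpy as np
for n in("side","top"):
    f=r.get_image(n)["frame"][:,:,::-1]
    a=f[205:305,330:485] if n=="top" else f[250:385,275:415]
    s=5 if n=="top" else 4.4
    cv2.imwrite(f"pics/{n}4.png",cv2.resize(a,None,fx=s,fy=s,interpolation=cv2.INTER_CUBIC))
E
```

```text
time_s: 10.3
eef_pos: [0.5296, 0.2747, 0.1738]
eef_rot: [0.77, -0.638, -0.001, 0.0]
force: [0.3, -0.7, 1.8]
grip_width: 0.006
time_s: 11.3
eef_pos: [0.5734, 0.5211, 0.3311]
eef_rot: [0.771, -0.637, -0.001, 0.001]
force: [0.0, -0.5, 0.0]
grip_width: 0.009
```

View pics/side4.png

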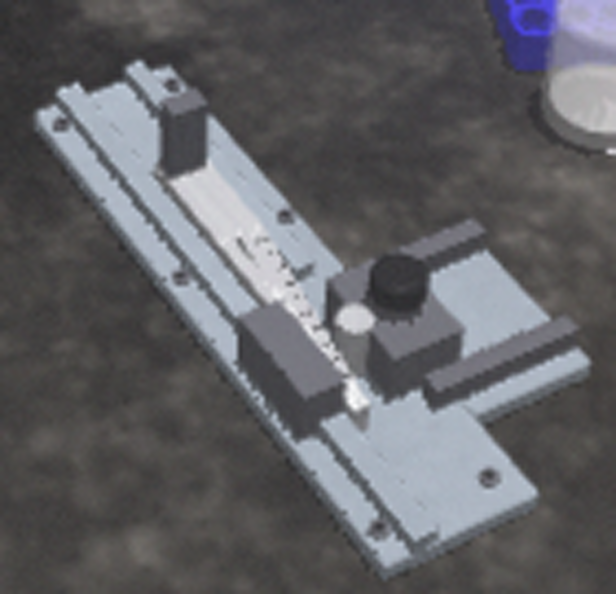

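View pics/top4.png

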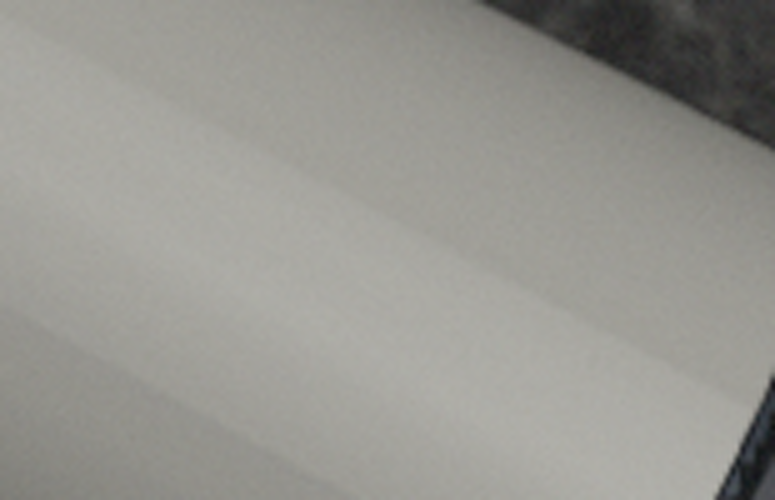

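```bash
python3 - <<'E'
from h import *
from bench import r
p=[0.54110725,0.15725598,-1.38650868]
im0=cv2.imread("pics/side0.png");f=r.get_image("side")["frame"][:,:,::-1]
def W(l):
    l=np.array(l);c,s=np.cos(p[2]),np.sin(p[2]);return np.c_[p[0]+c*l[:,0]-s*l[:,1],p[1]+s*l[:,0]+c*l[:,1],l[:,2]]
cs=lambda u,v:((u+.5)/4.4-.5+275,(v+.5)/4.4-.5+250)
off=np.array([.8,.7]) # mean side residual removal
s=8;x0,y0=325,305
a=cv2.resize(f[y0:y0+60,x0-30:x0+50],None,fx=s,fy=s,interpolation=cv2.INTER_CUBIC)
for s0,col in((-.073,(0,0,255)),):
    poly=W([(s0,0,.024),(s0+.16,0,.024),(s0+.16,.007,.024),(s0+.055,.022,.024)])
    uv=(proj(S,poly)+off-[x0-30,y0]+.5)*s-.5
    cv2.polylines(a,[uv.astype(int)],False,col,1)
cv2.imwrite("pics/ov5.png",a)
b=cv2.resize(f[265:325,300:380],None,fx=s,fy=s,interpolation=cv2.INTER_CUBIC)
cv2.imwrite("pics/ov6.png",b)
# other objects changed?
d=cv2.absdiff(im0,f).max(2);n,l,st,_=cv2.connectedComponentsWithStats((d>40).astype(np.uint8))
print([tuple(int(v) for v in q) for q in st[1:] if q[4]>15])
E
```

```text
[(0, 0, 107, 315, 12435), (258, 0, 69, 43, 1361), (294, 26, 5, 5, 18), (282, 57, 6, 19, 49), (240, 195, 10, 16, 66), (286, 195, 9, 5, 16), (274, 203, 32, 19, 220), (299, 255, 8, 5, 27), (296, 264, 28, 28, 314), (323, 291, 19, 26, 78), (344, 323, 15, 25, 75), (0, 348, 8, 18, 33), (34, 375, 75, 98, 4192)]
```

View pics/ov5.png

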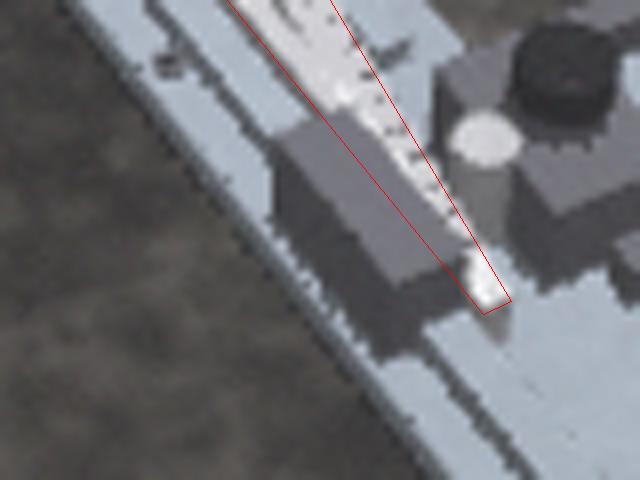

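View pics/ov6.png

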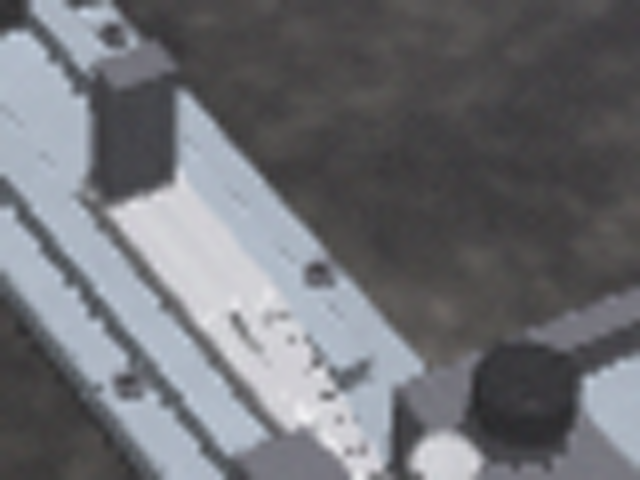

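```bash
python3 -m crank '{"linear":[[60,0,-40],[60,0,0],[60,0,0],[60,40,0],[60,40,0],[60,40,0],[60,40,0],[0,0,0]],"yaw":[0,0,0,0,0,0,0,0]}' -1 20
python3 - <<'E'
from bench import r
import cv2,numpy as np
f=r.get_image("side")["frame"][:,:,::-1];g=r.get_image("top")["frame"][:,:,::-1]
cv2.imwrite("pics/side7.png",f);cv2.imwrite("pics/top7.png",g)
z=cv2.imread("pics/side0.png")
c=lambda i:cv2.resize(i[180:290,210:440],None,fx=2.5,fy=2.5)
cv2.imwrite("pics/cmp7.png",np.vstack([c(z),c(f)]))
E
```

```text
time_s: 12.45
eef_pos: [0.5094, 0.1117, 0.3682]
eef_rot: [0.767, -0.642, 0.002, 0.0]
force: [-0.1, 1.0, 0.7]
grip_width: 0.005
```

View pics/cmp7.png

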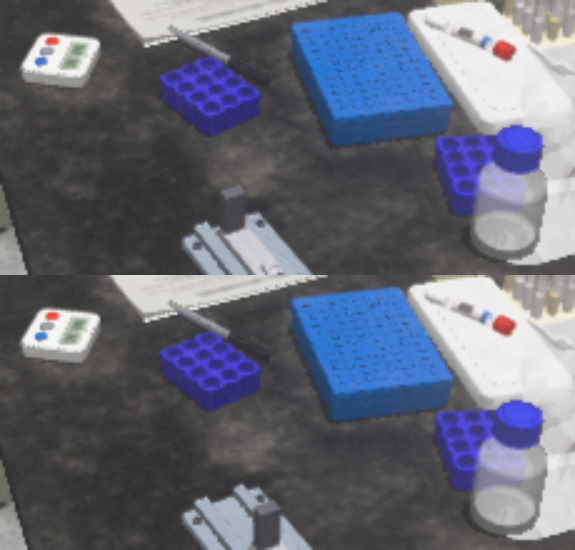

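View pics/top7.png

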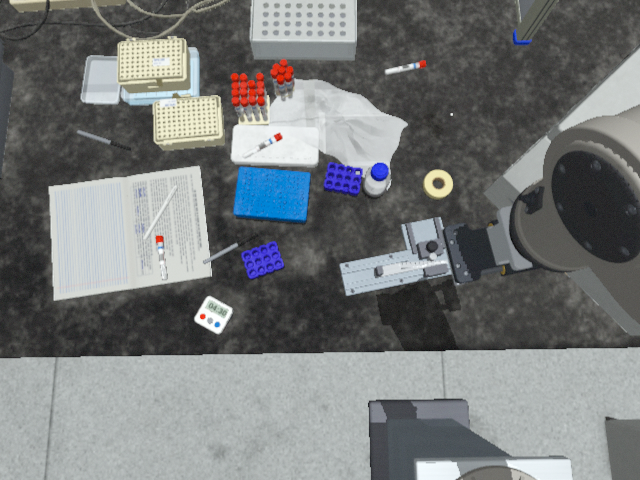

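The timer, block and bottle are where they started. In the top view the tab is now at (380,271), the knob is still at (431,247), and the arm is clear.

```bash
python3 -c "
from bench import r
print(r.hand_in())"
```

```text
the job is handed in; nothing more can be done
None
```

The gauge is seated snug between the jaws, and I handed the job in at about 12.5 s. I pushed its tab with closed fingers about 53 mm along the channel. The resistance then rose from 2–4 N while sliding to about 9 N, with almost no further travel. I stopped there, backed straight off and lifted clear.

**Last checks:**
- **Gauge:** it stayed where I left it after release, flat, along the fence and against the nose.
- **Jaw and bystanders:** in the pictures the jaw nose and knob, the timer, the tube block and the bottle were at the same positions as at the start. The view is only good to about 1–2 mm. Image differences near the timer and tube block cleared once the arm moved away, so I took them for its shadow.
- **Gap reading:** the insertion depth implies a gap of about 11.6 mm, against about 12.2 mm measured in the first pictures. That is within the camera calibration error, but the two are not identical.

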